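# Wedge the dry cabinet's sprung door shut

## Robot

A 6-joint arm with a two-finger parallel gripper is mounted at the origin on a cart in front of the work surface, level with it; the furniture and walls round the work are solid. World frame = base frame: x ahead of the robot, y to its left, z up, the work surface at z = 0. Lengths are in m, angles in rad, forces in N, time in s.
With the tool pointing down it reaches from about 0.375 to 0.825 m from the base axis. Payload 5.5 kg.
Tool frame: the origin (TCP) lies midway between the tips of the shut fingers; the grasp point (between the pads) lies 19 mm behind it; z points along the fingers, y is the line along which they close (so a half turn about z gives the same grasp; the last joint's range is limited). The gripper opens to 85 mm and grips with 20 to 120 N. Pads are 22 mm wide; open, the fingers measure 114 mm over their backs; the gripper's body (76 mm by 85 mm) begins 54 mm behind the grasp point. The pads swing forward as they close: fully open they stand 13 mm farther back than shut.
Start: joints at [0, 0.314, -0.047, 1.21, 0, 1.571], TCP at [0.6, -0, 0.231] pointing down, gripper open.
Joint ranges: [-2.67, 2.67], [-0.69, 1.73], [-1.03, 1.25], [-2.08, 2.16], [-1.42, 1.45], [-3.14, 3.14]. Speed limits (rad/s): [2.39, 2.39, 3.01, 3.14, 3.14, 3.14].

## Interface

Orientations are given as a rotation vector (axis times angle).
In Python, from station import arm gives the robot as it stands.
- The arm moves only by the tool arm_command, never from a script. Its argument "steps" is a list of rows, each an object of numbers: "fingers": the opening, from 0 (shut) to 1 (fully open); "x", "y", "z": the shift along the tool's x, y, z in mm; "ax", "ay", "az": the turn, a rotation vector about the tool's x, y, z in rad. In form: [{"fingers": .., "x": .., "y": .., "z": .., "ax": .., "ay": .., "az": ..}, ...]. A call has exactly 5 rows; each row shifts and turns the commanded pose from where the row before left it, along the tool's axes as they then stand; what a row does not reach is not made up. A row lasts 1/12 s, in which the tool goes at most 41.7 mm and 7.16 degrees, less where a joint would pass 70% of its speed; a pose out of reach is approached as far as the arm can. A call is refused whole if a number of a shift passes 41.7 or a number of a turn 0.125, either way. A call with a gripper value outside its range is refused whole. The fingers move at their own pace and stop on an object; the grip force is fixed at half the most. Time passes only in rows, so rows that do not move let the fingers close, or fill a call up. It gives the time, the measured TCP pose, the force, the opening and the grip force at its end, in the units of the state.
- arm.get_obs(): the state, without advancing time (a new reading comes with each control period).
- arm.get_image(name): name is "scene" or "side" or "wrist"; returns the picture (480x640x3 uint8, red, green, blue); there is no depth.
- arm.camera_info(name): a dict with "fx", "fy", "cx", "cy" (pixels), "D" ([k1, k2, p1, p2, k3] as OpenCV has them; the pictures are not rectified), "eye" and "rotation" of the camera in the world. Camera axes: x right, y down, z forward; pixel columns grow to the right and rows downward; lengths in m; the calibration is good to about 2 mm. A picture is of the moment at which its call begins: read the wrist's pose just before it. camera_info takes no time and is no camera call; for the wrist camera it gives the pose at the moment of the call.
- arm.sign_off(): hands the job in; it is judged then, once.
The state is a dict: "t": time; "q": joint angles; "qd": joint speeds; "joint_torque": joint torques, N m; "position": TCP position; "ee_rot": TCP orientation; "ft_force": force on the tool from outside, world axes, zero at the start; "torque": the same for the moment, N m; "opening": finger opening in m; "finger_force": force on a finger pad.
Only numpy, scipy, OpenCV 4.12 (cv2) and the standard library are available. Lean on these libraries where they do the work, as an engineer would, in place of code of your own. Each camera call takes 0.05 s, during which the arm holds its last target. There are 200 camera calls.

## Task

The catch of the small dry-storage cabinet is worn out, so its sprung door stands ajar and damp air gets to the samples. Pick up the wooden wedge, push it thin end first across the bench and under the door's lower edge, so that it shuts the door, and tap it in until it jams the door fully shut and still holds it when you let go. Go gently: the door bears only about 12 N on its lower edge, and leave the other things on the bench where they stand.

Things in the scene. Friction and masses are not known exactly. Their poses are not given: they have to be found in the camera images.
- wedge_mid (a point): Plain beech door wedge, loose, lying flat: 130 mm long, 38 wide, 0.06 to 0.1 kg. Upright sides; the top slopes evenly from 30 mm high at the thick end (heel) to 3 mm at the thin end. This point: its centre, half-way up (8 mm above the underside). x axis points to the thin end (65 mm away; heel face at x = -65), z up. Grip it across its width near the heel, at x = -45 mm.
- cabinet_top (a point): Centre of the top of a white dry-storage cabinet, fixed, 250 mm wide (y), 140 deep (x), 260 high, so 260 mm above the bench; jars inside, framed clear door on its front. x points level from the door side into the cabinet, y to the door's free edge, z up. Four feet 20 mm high, 22 across, at x = +-50, y = +-105 mm; between them the space below is free, so y = 20 to 60 mm is a good line for the wedge.
- door (a joint): Angle of the cabinet's door, rad: 0 shut against its frame, growing as the free edge swings out to the robot. Panel 250 mm wide, 16 thick, top at 254 mm; small black knob (20 mm out, 178 up) near its free edge. A spring holds it ajar at 0.22 to 0.30 rad and, shut, pushes out with 2 N at the wedge's line. It has dropped on its hinges: the gap under it is 6 to 14 mm, to be found by feel.
- hinge_top (a point): Point on the door's upright hinge line, level with the cabinet's top (260 mm up); axes as cabinet_top's. The shut door's outer face lies 16 mm out (x = -16). Wedged up, the door (weight 5 N) gives about 1 mm per 20 N. Wood on bench and door has friction 0.5 to 0.7: the push that drives the wedge is 1.3 to 1.8 times the squeeze under the door. Jammed: 5 N squeeze or more; over 12 N harms it.
Mind the look-alikes: they are no part of the job. Of the things shaped like the part that bears wedge_mid, the wooden one is meant.

How it is judged:
At the end, for the whole second after the job is handed in: The door is shut to within 0.015 rad (about 3 mm at the wedge) and at rest, held by the wedge alone, which lies flat on the bench (within 4 degrees) under the door's lower edge and presses against it with at least 5 N (value of joint door below 0.015 rad and contact force between wedge and door above 5 N and angle between wedge_mid's own z axis and vertical below 0.07 rad and linear speed of wedge below 0.01 m/s and velocity of joint door below 0.02 rad/s); the robot touches nothing.
It fails at once if the door is forced: the wedge or the robot loads it with more than 13 N (contact force between any of wedge, the arm, the fingers and door above 13 N).
It fails at once if a thing beside the work is pushed more than 25 mm (distance of any of flask, bottle_amber, bottle_blue, wash_bottle, bench_timer from where it was at the start of the episode above 0.025 m).
It also fails if it takes over 58 s, if anything falls off the work surface, if the arm or the gripper's body presses on something with over 40 N, if the wrist force passes 120 N, or if a joint passes its speed limit or range.

## Working session

There is one attempt and no reset: what is moved stays moved. The work goes in short steps, Python scripts to look and compute and a tool call to move; the robot and the scene stay as the last step left them, time stands still between calls to the robot, and variables do not carry over. Pictures are saved under pics/ and viewed, at most 10 in all, crops included, and the job is handed in when it is done.

Besides the shell and the picture viewer there is one more tool, called after ">>>" in YAML: its name, and indented under it one key for each argument. arm_command: Moves the arm, as the interface text tells. Its arguments: {"type":"object","properties":{"steps":{"type":"array","items":{"type":"object","properties":{"fingers":{"type":"number"},"x":{"type":"number"},"y":{"type":"number"},"z":{"type":"number"},"ax":{"type":"number"},"ay":{"type":"number"},"az":{"type":"number"}}}}},"required":["steps"]}

```bash
mkdir -p pics; cat > h.py <<'E'
import numpy as np,cv2
from station import arm
def K(c): return np.array([[c['fx'],0,c['cx']],[0,c['fy'],c['cy']],[0,0,1.]]),np.array(c['D'],float)
def ray(c,uv):
    k,D=K(c); p=cv2.undistortPoints(np.array(uv,float).reshape(-1,1,2),k,D).reshape(-1,2)
    d=np.c_[p,np.ones(len(p))]@np.array(c['rotation']).T
    return np.array(c['eye']),d
def plane(c,uv,z):
    e,d=ray(c,uv); return e+d*((z-e[2])/d[:,2])[:,None]
def proj(c,P):
    k,D=K(c);R=np.array(c['rotation']).T
    return cv2.projectPoints(np.array(P,float).reshape(-1,1,3),cv2.Rodrigues(R)[0],-R@np.array(c['eye']),k,D)[0].reshape(-1,2)
E
python3 - <<'E'
from h import *
for n in('scene','side'):
    i=arm.get_image(n); cv2.imwrite(f'pics/{n}0.png',i[...,::-1]); c=arm.camera_info(n); print(n,c['eye'],np.round(c['rotation'],3).tolist(),c['fx'])
print(arm.get_obs())
E
```

```text
scene [-0.15337179 -1.31484892  0.80731505] [-1.976, 0.494, -0.316] 521.9056170583465
side [-1.24675074  0.13679002  0.92427603] [-1.415, 1.646, -1.095] 623.3645790607541
{'t': 0.1, 'q': array([ 1.25071664e-05,  3.14172450e-01, -4.79499390e-02,  1.21021898e+00,
       -3.63160586e-05,  1.57083103e+00]), 'qd': array([ 0.00131453, -0.00051259,  0.0012831 , -0.00039089, -0.00131367,
        0.00080316]), 'joint_torque': array([ 9.99693766e-04, -5.40766132e+01,  3.40542591e+01,  1.10156229e-02,
        1.53784813e-04, -8.18082242e-06]), 'position': array([ 5.99485360e-01, -4.51912064e-06,  2.30523295e-01]), 'ee_rot': array([-2.22071139e+00, -2.22066216e+00,  1.75589201e-03]), 'ft_force': array([ 0.56622444,  0.00382076, -0.4327175 ]), 'torque': array([-0.03731044,  0.02909096,  0.003287  ]), 'finger_force': 0.0, 'opening': 0.0855727921119772}
```

View pics/scene0.png

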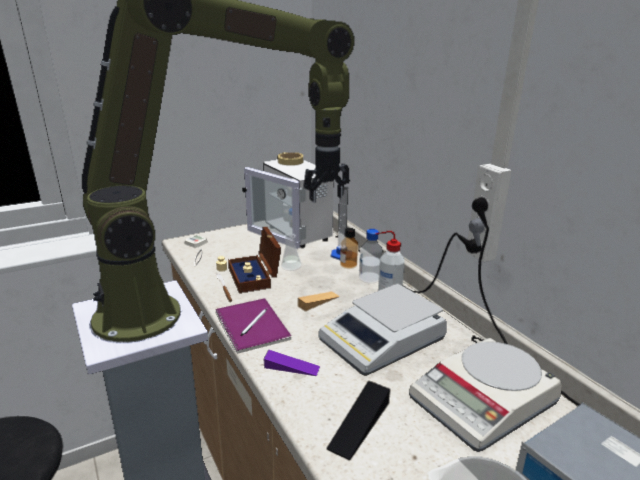

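View pics/side0.png

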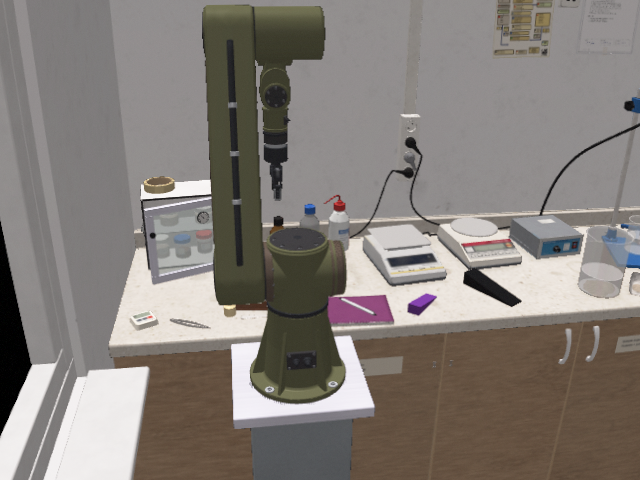

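The scene view shows the tan wooden wedge at about (318,299) and the cabinet with its door at about (245–330,155–245). The blue and purple wedges are look-alikes. In the side view, the arm hides the right part of the cabinet and the wedge.

```bash
sed -i "s/np.array(c\['rotation'\])/cv2.Rodrigues(np.array(c['rotation'],float))[0]/" h.py
python3 - <<'E'
from h import *
i=cv2.imread('pics/scene0.png')
cv2.imwrite('pics/crop1.png',cv2.resize(i[145:315,225:415],None,fx=3.5,fy=3.5,interpolation=cv2.INTER_CUBIC)[:600])
c=arm.camera_info('scene')
print(proj(c,[[.6,0,.231]]), plane(c,[[318,299],[300,303],[338,293]],0.01))
h=cv2.cvtColor(i,cv2.COLOR_BGR2HSV)
m=cv2.inRange(h,(8,90,100),(22,255,255)); m[:285]=0;m[315:]=0;m[:,:290]=0;m[:,345:]=0
q,_=cv2.findContours(m,0,2); k=max(q,key=cv2.contourArea); print(cv2.contourArea(k),cv2.approxPolyDP(k,1.2,True).reshape(-1,2).tolist())
w=arm.get_image('wrist'); cv2.imwrite('pics/w0.png',w[...,::-1])
E
```

```text
[[327.29240854 203.02319154]] [[ 0.47806338 -0.16758712  0.01      ]
 [ 0.42158551 -0.16277929  0.01      ]
 [ 0.54724355 -0.16527877  0.01      ]]
240.5 [[338, 296], [332, 292], [301, 297], [299, 299], [303, 302], [302, 303], [312, 302], [312, 305], [314, 302], [317, 304], [316, 305], [319, 301], [323, 302], [327, 299], [328, 300]]
```

View pics/crop1.png

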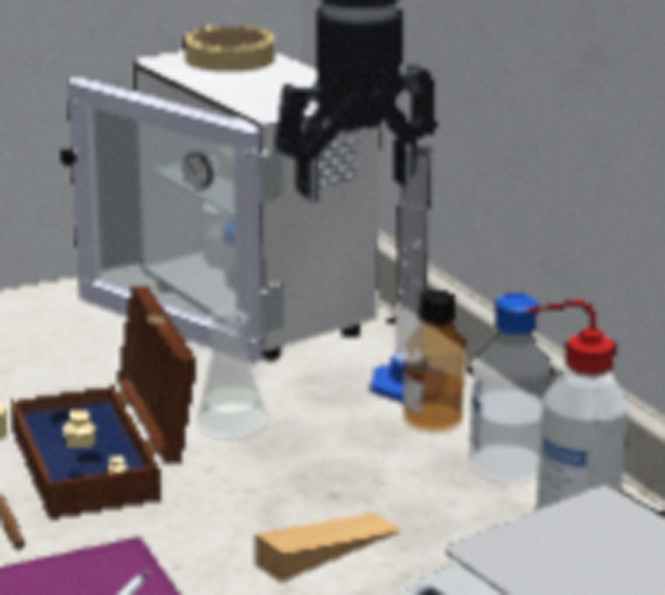

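View pics/w0.png

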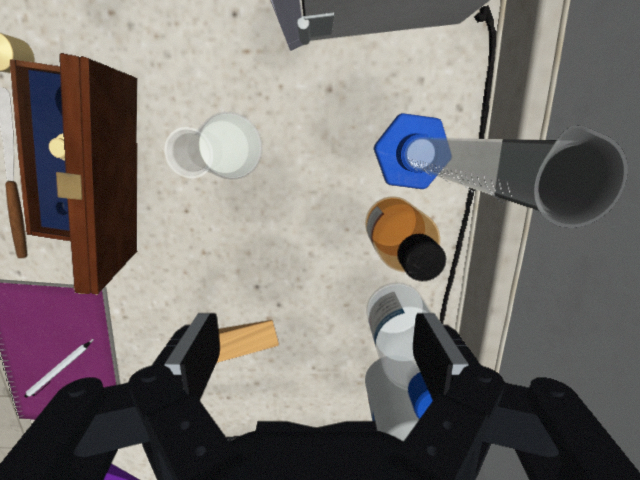

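```bash
python3 - <<'E'
from h import *
c=arm.camera_info('scene'); f=lambda x,y:[x/3.5+225,y/3.5+145]
np.set_printoptions(precision=3,suppress=True)
print('doortop free,hinge',plane(c,[f(70,82),f(260,128)],.254))
print('doorbot',plane(c,[f(78,297),f(255,355)],.01))
print('top frontleft',plane(c,[f(137,62)],.26))
print('feet',plane(c,[f(270,357),f(350,334),f(392,318)],0))
print('flask base',plane(c,[f(232,420)],0),'box lid top',plane(c,[f(137,290),f(192,360)],.09))
print('wedge top near: thin',plane(c,[f(380,514),f(399,530)],.003),'heel top',plane(c,[f(256,537),f(287,553)],.03),'heelbot',plane(c,[f(257,568),f(285,580)],0))
w=arm.camera_info('wrist');print(w)
print('wr thin',plane(w,[[273,321],[278,346]],.003),'flask',plane(w,[[188,152]],0),'lid right edge',plane(w,[[137,78],[137,250]],.09),'top',plane(w,[[298,47],[435,32]],.0))
E
```

```text
doortop free,hinge [[0.48  0.381 0.254]
 [0.585 0.163 0.254]]
doorbot [[0.481 0.396 0.01 ]
 [0.585 0.178 0.01 ]]
top frontleft [[0.56  0.396 0.26 ]]
feet [[0.606 0.185 0.   ]
 [0.705 0.196 0.   ]
 [0.765 0.211 0.   ]]
flask base [[0.511 0.079 0.   ]] box lid top [[0.475 0.214 0.09 ]
 [0.456 0.045 0.09 ]]
wedge top near: thin [[ 0.545 -0.143  0.003]
 [ 0.546 -0.174  0.003]] heel top [[ 0.414 -0.167  0.03 ]
 [ 0.425 -0.201  0.03 ]] heelbot [[ 0.414 -0.167  0.   ]
 [ 0.426 -0.194  0.   ]]
{'fx': 340.58140879905017, 'fy': 340.58140879905017, 'cx': 315.89798500937735, 'cy': 248.26910625142781, 'D': array([-0.032,  0.   ,  0.   ,  0.   ,  0.   ]), 'eye': array([0.6  , 0.081, 0.373]), 'rotation': array([ 2.821,  0.   , -0.003])}
wr thin [[ 0.546 -0.137  0.003]
 [ 0.551 -0.173  0.003]] flask [[0.463 0.064 0.   ]] lid right edge [[ 0.463  0.123  0.09 ]
 [ 0.441 -0.015  0.09 ]] top [[0.582 0.163 0.   ]
 [0.714 0.177 0.   ]]
```

The crop shows the door hinged at its right side (hinge edge at crop x≈262, free edge at x≈75). The flask stands in front of the hinge side. The wrist view shows the wedge's thin end at (275,333), the flask at (230,145) and the open lid at x≤137. Next I'll rise and turn to look at the cabinet.

>>> arm_command:
  steps:
    - {"fingers": 1,"x": 24,"y": 0,"z": -34,"ax": 0,"ay": 0,"az": -0.12}
    - {"fingers": 1,"x": 24,"y": 0,"z": -34,"ax": 0,"ay": 0,"az": -0.12}
    - {"fingers": 1,"x": 24,"y": 0,"z": -34,"ax": 0,"ay": 0,"az": -0.12}
    - {"fingers": 1,"x": 24,"y": 0,"z": -34,"ax": 0,"ay": 0,"az": -0.12}
    - {"fingers": 1,"x": 24,"y": 0,"z": -34,"ax": 0,"ay": 0,"az": -0.12}

```text
t: 0.57
position: [0.5714, 0.1159, 0.4024]
ee_rot: [-1.457, -2.782, 0.0]
ft_force: [1.1, 0.4, -0.1]
opening: 0.0853
finger_force: 0.0
```

>>> arm_command:
  steps:
    - {"fingers": 1,"x": 25,"y": 0,"z": 0,"ax": 0,"ay": 0,"az": -0.12}
    - {"fingers": 1,"x": 25,"y": 0,"z": 0,"ax": 0,"ay": 0,"az": -0.12}
    - {"fingers": 1,"x": 25,"y": 0,"z": 0,"ax": 0,"ay": 0,"az": -0.12}
    - {"fingers": 1,"x": 25,"y": 0,"z": 0,"ax": 0,"ay": 0,"az": -0.12}
    - {"fingers": 1,"x": 25,"y": 0,"z": 0,"ax": 0,"ay": 0,"az": -0.12}

```text
t: 0.98
position: [0.4792, 0.1981, 0.4008]
ee_rot: [-0.569, -3.089, 0.0]
ft_force: [0.2, 0.4, -1.0]
opening: 0.0857
finger_force: 0.0
```

>>> arm_command:
  steps:
    - {"fingers": 1,"x": 0,"y": 20,"z": 0,"ax": 0,"ay": 0,"az": -0.12}
    - {"fingers": 1,"x": 0,"y": 20,"z": 0,"ax": 0,"ay": 0,"az": -0.12}
    - {"fingers": 1,"x": 0,"y": 20,"z": 0,"ax": 0,"ay": 0,"az": -0.12}
    - {"fingers": 1,"x": 0,"y": 0,"z": 0,"ax": 0,"ay": 0,"az": -0.12}
    - {"fingers": 1,"x": 0,"y": 0,"z": 0,"ax": 0,"ay": 0,"az": 0}

```text
t: 1.4
position: [0.4947, 0.2559, 0.4006]
ee_rot: [0.179, -3.135, 0.001]
ft_force: [-0.3, 0.0, -0.6]
opening: 0.0853
finger_force: 0.0
```

```bash
python3 - <<'E'
from h import *
o=arm.get_obs(); print(o['t'],o['q'],o['position'],o['ft_force'])
w=arm.camera_info('wrist'); import pickle; pickle.dump(w,open('w1.pkl','wb'))
cv2.imwrite('pics/w1.png',arm.get_image('wrist')[...,::-1]); cv2.imwrite('pics/scene1.png',arm.get_image('scene')[...,::-1])
print(w['eye'],w['rotation'])
E
```

```text
1.4 [ 4.77304669e-01  2.24828995e-01  2.17211298e-01  1.56434275e+00
 -4.78858674e-06  3.63544652e-01] [0.49473884 0.25587209 0.40061604] [-0.32364125  0.04313518 -0.6474571 ]
[0.41442746 0.24651407 0.5426113 ] [1.93641089 2.1701716  0.34807693]
```

View pics/w1.png

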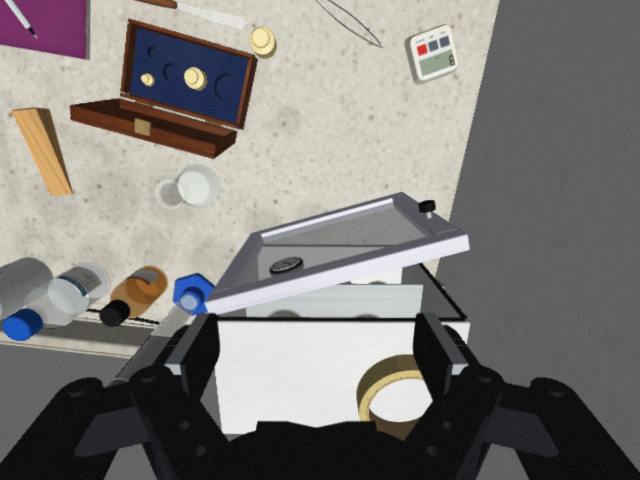

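The wrist view shows the cabinet's top front edge from (218,319) to (469,321) and the door's top strip from about (207,300) to (469,243). The whole wedge is visible, heel at (28,108) and thin end at (61,195). Flask, box, bottles and timer are clear of the lane.

```bash
cat > m.py <<'E'
from h import *
import pickle
np.set_printoptions(precision=4,suppress=True)
w=pickle.load(open('w1.pkl','rb')); i=cv2.imread('pics/w1.png'); g=cv2.cvtColor(i,cv2.COLOR_BGR2GRAY).astype(float)
# cabinet top front edge: dark line above white top
pts=[]
for x in range(240,345,5):
    col=np.diff(g[310:332,x]); k=col.argmax(); pts.append([x+.0,310+k+.5])
for x in range(345,410,5):
    col=np.diff(g[310:332,x]); k=col.argmax(); pts.append([x+.0,310+k+.5])
P=plane(w,pts,.26)
vx,vy,x0,y0=cv2.fitLine(P[:,:2].astype(np.float32),cv2.DIST_HUBER,0,.01,.01).ravel()
s=np.sign(vy); Y=np.array([vx,vy])*s; X=np.array([Y[1],-Y[0]]); print('yaw',np.arctan2(X[1],X[0]),'resid',(P[:,:2]-[x0,y0])@X)
# corners
r=i[326:340].mean(2).mean(0); 
L=210+np.diff(r[205:232]).argmax()-5+.5; R=455+np.diff(r[455:485]).argmin()+.5; print('L,R',L,R)
C=plane(w,[[L,333],[R,333]],.26)[:,:2]; a=(C-[x0,y0])@Y; print('width',a[1]-a[0])
front=np.array([x0,y0])+Y*a.mean(); cab=front+.07*X; print('front',front,'cab',cab)
hs=cv2.cvtColor(i,cv2.COLOR_BGR2HSV); m=cv2.inRange(hs,(8,80,90),(24,255,255)); m[:100]=0;m[200:]=0;m[:,85:]=0
k=max(cv2.findContours(m,0,2)[0],key=cv2.contourArea); print('wedge',cv2.approxPolyDP(k,2,True).reshape(-1,2).tolist(),cv2.contourArea(k))
print('door top outer corners',plane(w,[[469,237],[402,192],[205,297],[205,312],[468,250]],.254))
def tocab(p): d=np.array(p)[...,:2]-cab; return np.stack([d@X,d@Y],-1)
print('door in cab',tocab(plane(w,[[469,237],[205,297],[205,312],[468,250]],.254)))
print('box corners cab',tocab(plane(w,[[255,57],[240,128],[213,158]],.04)),'flask',tocab(plane(w,[[198,187]],0)),'timer',tocab(plane(w,[[433,53]],.0)))
cv2.imwrite('pics/crop2.png',cv2.resize(i[95:205,0:90],None,fx=5,fy=5,interpolation=cv2.INTER_CUBIC))
E
python3 m.py
```

```text
yaw 0.10532589 resid [ 0.0001  0.     -0.     -0.0001 -0.0001 -0.0002 -0.0002 -0.0003 -0.0003
  0.0007 -0.0004 -0.0005  0.0005 -0.0006  0.0005  0.0004  0.0004  0.0003
  0.0003  0.0003  0.0002  0.0002  0.0002 -0.0009  0.0001  0.0001  0.
 -0.     -0.     -0.0001 -0.0001 -0.0001 -0.0001 -0.0002]
L,R 218.5 468.5
width 0.23977553812248276
front [0.5761 0.2917] cab [0.6457 0.299 ]
wedge [[12, 110], [50, 194], [72, 193], [48, 109], [44, 109], [50, 116], [49, 122], [52, 124], [52, 135], [56, 138], [54, 141], [60, 153], [59, 157], [49, 138], [52, 137], [48, 136], [43, 119], [40, 119], [42, 116], [39, 115], [38, 108]] 2229.0
door top outer corners [[0.4832 0.391  0.254 ]
 [0.4508 0.324  0.254 ]
 [0.5689 0.1589 0.254 ]
 [0.5849 0.159  0.254 ]
 [0.4952 0.3932 0.254 ]]
door in cab [[-0.152   0.1085]
 [-0.0911 -0.1313]
 [-0.0752 -0.1329]
 [-0.1398  0.1094]]
box corners cab [[-0.3356 -0.1098]
 [-0.2459 -0.1346]
 [-0.2049 -0.1759]] flask [[-0.1575 -0.2154]] timer [[-0.3515  0.1379]]
```

View pics/crop2.png

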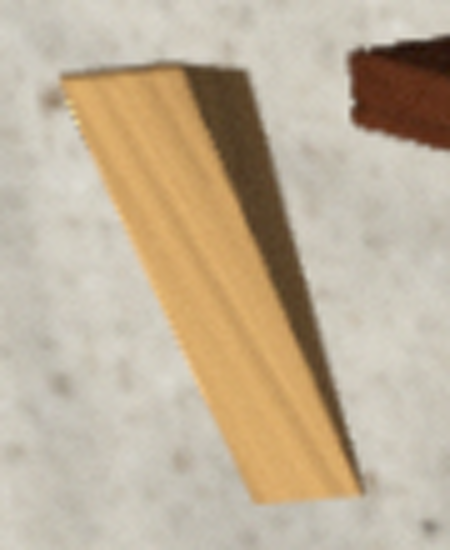

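```bash
cat > n.py <<'E'
from h import *
import pickle
from scipy.spatial.transform import Rotation as Ro
np.set_printoptions(precision=4,suppress=True)
w=pickle.load(open('w1.pkl','rb'))
H=plane(w,[[12.4,110.2],[36.4,108.2]],.03)[:,:2]; B=plane(w,[[49.4,109.2]],0)[:,:2]; T=plane(w,[[51.4,195.4],[72.4,193.8]],.003)[:,:2]
print('H',H,'B',B,'T',T,'widths',np.linalg.norm(H[0]-H[1]),np.linalg.norm(T[0]-T[1]))
h=H.mean(0);t=T.mean(0);d=t-h;L=np.linalg.norm(d);d/=L;c=(h+t)/2;print('len',L,'yaw',np.arctan2(d[1],d[0]),'mid',c,'grip',c-.045*d)
np.save('wedge.npy',np.r_[c,d])
def delta(tgt,yaw):
    o=arm.get_obs(); R=Ro.from_rotvec(o['ee_rot']).as_matrix(); cy=np.arctan2(-R[1,0],-R[0,0])
    print('t',o['t'],'pos',o['position'],'toolyaw',cy,'tilt',R[:,2],'tool delta mm',1000*R.T@(np.array(tgt)-o['position']),'az',-(yaw-cy))
E
python3 - <<'E'
from n import *
p=c-.045*d; delta([*p,.15],np.arctan2(d[1],d[0]))
E
```

```text
H [[ 0.4242 -0.1927]
 [ 0.4182 -0.1563]] B [[ 0.4179 -0.1597]] T [[ 0.5505 -0.1697]
 [ 0.5441 -0.1344]] widths 0.03685473870318655 0.03589366580928753
len 0.12812461283278215 yaw 0.1764398964108127 mid [ 0.4842 -0.1633] grip [ 0.4399 -0.1712]
t 1.5 pos [0.4948 0.2549 0.401 ] toolyaw 0.10599510604806268 tilt [-0.0006 -0.0005 -1.    ] tool delta mm [  99.4564 -417.731   251.256 ] az -0.07044479036275002
```

>>> arm_command:
  steps:
    - {"fingers": 1,"x": 10,"y": -40,"z": 0,"ax": 0,"ay": 0,"az": 0}
    - {"fingers": 1,"x": 10,"y": -40,"z": 0,"ax": 0,"ay": 0,"az": 0}
    - {"fingers": 1,"x": 10,"y": -40,"z": 0,"ax": 0,"ay": 0,"az": 0}
    - {"fingers": 1,"x": 10,"y": -40,"z": 0,"ax": 0,"ay": 0,"az": 0}
    - {"fingers": 1,"x": 10,"y": -40,"z": 0,"ax": 0,"ay": 0,"az": 0}

```text
t: 1.92
position: [0.4661, 0.0485, 0.4015]
ee_rot: [-0.166, 3.137, -0.0]
ft_force: [1.5, -0.9, 0.6]
opening: 0.0856
finger_force: 0.0
```

>>> arm_command:
  steps:
    - {"fingers": 1,"x": 10,"y": -40,"z": 0,"ax": 0,"ay": 0,"az": 0}
    - {"fingers": 1,"x": 10,"y": -40,"z": 0,"ax": 0,"ay": 0,"az": 0}
    - {"fingers": 1,"x": 10,"y": -40,"z": 0,"ax": 0,"ay": 0,"az": 0}
    - {"fingers": 1,"x": 10,"y": -40,"z": 0,"ax": 0,"ay": 0,"az": 0}
    - {"fingers": 1,"x": 10,"y": -40,"z": 0,"ax": 0,"ay": 0,"az": 0}

```text
t: 2.33
position: [0.4378, -0.1559, 0.4017]
ee_rot: [-0.165, 3.136, -0.001]
ft_force: [0.9, -0.7, -0.6]
opening: 0.0853
finger_force: 0.0
```

>>> arm_command:
  steps:
    - {"fingers": 1,"x": 0,"y": -15,"z": 38,"ax": 0,"ay": 0,"az": -0.07}
    - {"fingers": 1,"x": 0,"y": 0,"z": 40,"ax": 0,"ay": 0,"az": 0}
    - {"fingers": 1,"x": 0,"y": 0,"z": 40,"ax": 0,"ay": 0,"az": 0}
    - {"fingers": 1,"x": 0,"y": 0,"z": 40,"ax": 0,"ay": 0,"az": 0}
    - {"fingers": 1,"x": 0,"y": 0,"z": 40,"ax": 0,"ay": 0,"az": 0}

```text
t: 2.75
position: [0.4399, -0.1692, 0.2019]
ee_rot: [-0.273, 3.129, -0.001]
ft_force: [1.4, -0.2, -0.2]
opening: 0.0854
finger_force: 0.0
```

```bash
python3 - <<'E'
from n import *
p=c-.045*d; delta([*p,.004],np.arctan2(d[1],d[0]))
w=arm.camera_info('wrist'); cv2.imwrite('pics/w2.png',arm.get_image('wrist')[...,::-1]); pickle.dump(w,open('w2.pkl','wb'))
E
```

```text
H [[ 0.4242 -0.1927]
 [ 0.4182 -0.1563]] B [[ 0.4179 -0.1597]] T [[ 0.5505 -0.1697]
 [ 0.5441 -0.1344]] widths 0.03685473870318655 0.03589366580928753
len 0.12812461283278215 yaw 0.1764398964108127 mid [ 0.4842 -0.1633] grip [ 0.4399 -0.1712]
t 2.75 pos [ 0.4399 -0.1692  0.2019] toolyaw 0.1739783410631578 tilt [ 0.0009 -0.0004 -1.    ] tool delta mm [  0.4905  -1.8511 197.881 ] az -0.002461555347654909
```

View pics/w2.png

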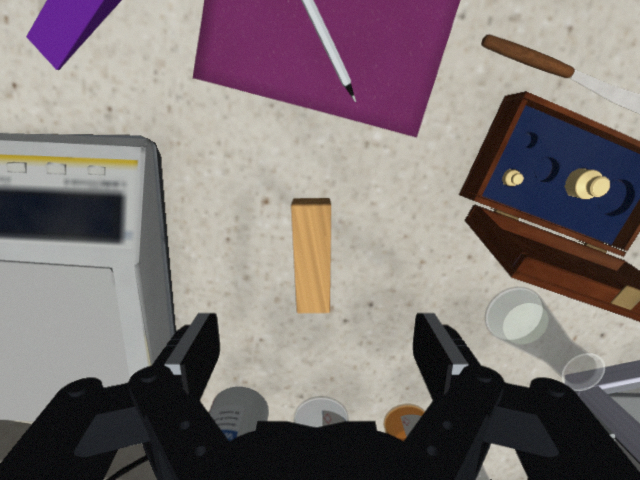

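The wrist view shows the wedge centred below the gripper: heel top edge (292,204)–(331,204), thin end (298,313)–(330,312). The fingers have free space on both sides.

```bash
sed -i "s/w1.pkl/w2.pkl/; s/\[\[12.4,110.2\],\[36.4,108.2\]\]/[[331,204.5],[292,204.5]]/; s/\[\[51.4,195.4\],\[72.4,193.8\]\]/[[330,313],[298,313.5]]/" n.py; python3 - <<'E'
from n import *
p=c-.045*d; delta([*p,.004],np.arctan2(d[1],d[0]))
E
```

```text
H [[ 0.418  -0.1592]
 [ 0.4242 -0.195 ]] B [[ 0.3784 -0.44  ]] T [[ 0.5445 -0.1352]
 [ 0.5514 -0.1706]] widths 0.03633053128829513 0.036072856213383124
len 0.1291156195840649 yaw 0.18873964300627444 mid [ 0.4845 -0.165 ] grip [ 0.4403 -0.1734]
t 2.8 pos [ 0.4348 -0.1671  0.1937] toolyaw 0.17453567316772123 tilt [-0.0109  0.004  -0.9999] tool delta mm [ -6.1957  -8.3156 189.6043] az -0.01420396983855321
```

>>> arm_command:
  steps:
    - {"fingers": 1,"x": 0,"y": -4,"z": 35,"ax": 0,"ay": 0,"az": -0.014}
    - {"fingers": 1,"x": 0,"y": 0,"z": 35,"ax": 0,"ay": 0,"az": 0}
    - {"fingers": 1,"x": 0,"y": 0,"z": 35,"ax": 0,"ay": 0,"az": 0}
    - {"fingers": 1,"x": 0,"y": 0,"z": 30,"ax": 0,"ay": 0,"az": 0}
    - {"fingers": 1,"x": 0,"y": 0,"z": 0,"ax": 0,"ay": 0,"az": 0}

```text
t: 3.22
position: [0.4375, -0.1713, 0.0644]
ee_rot: [0.297, -3.12, -0.006]
ft_force: [-2.0, 0.3, -0.5]
opening: 0.0856
finger_force: 0.0
```

```bash
python3 - <<'E'
from n import *
p=c-.045*d; delta([*p,.004],np.arctan2(d[1],d[0]))
E
```

```text
H [[ 0.418  -0.1592]
 [ 0.4242 -0.195 ]] B [[ 0.3784 -0.44  ]] T [[ 0.5445 -0.1352]
 [ 0.5514 -0.1706]] widths 0.03633053128829513 0.036072856213383124
len 0.1291156195840649 yaw 0.18873964300627444 mid [ 0.4845 -0.165 ] grip [ 0.4403 -0.1734]
t 3.2167 pos [ 0.4375 -0.1713  0.0644] toolyaw 0.19006239771131989 tilt [-0.0075  0.0028 -1.    ] tool delta mm [-2.7725 -2.8553 60.392 ] az 0.001322754705045448
```

>>> arm_command:
  steps:
    - {"fingers": 1,"x": 0,"y": 0,"z": 20,"ax": 0,"ay": 0,"az": 0}
    - {"fingers": 1,"x": 0,"y": 0,"z": 20,"ax": 0,"ay": 0,"az": 0}
    - {"fingers": 1,"x": 0,"y": 0,"z": 15,"ax": 0,"ay": 0,"az": 0}
    - {"fingers": 1,"x": 0,"y": 0,"z": 5,"ax": 0,"ay": 0,"az": 0}
    - {"fingers": 1,"x": 0,"y": 0,"z": 0,"ax": 0,"ay": 0,"az": 0}

```text
t: 3.63
position: [0.4417, -0.1727, 0.0091]
ee_rot: [0.301, -3.127, -0.0]
ft_force: [-0.2, 0.6, -0.1]
opening: 0.0854
finger_force: 0.0
```

```bash
python3 - <<'E'|tail -1
from n import *
p=c-.045*d; delta([*p,.004],np.arctan2(d[1],d[0]))
E
```

```text
t 3.6333 pos [ 0.4417 -0.1727  0.0091] toolyaw 0.19171362410896203 tilt [-0.0003  0.0001 -1.    ] tool delta mm [ 1.5015 -0.4455  5.1064] az 0.002973981102687595
```

>>> arm_command:
  steps:
    - {"fingers": 1,"x": 1,"y": 0,"z": 5,"ax": 0,"ay": 0,"az": 0}
    - {"fingers": 0,"x": 0,"y": 0,"z": 0,"ax": 0,"ay": 0,"az": 0}
    - {"fingers": 0,"x": 0,"y": 0,"z": 0,"ax": 0,"ay": 0,"az": 0}
    - {"fingers": 0,"x": 0,"y": 0,"z": 0,"ax": 0,"ay": 0,"az": 0}
    - {"fingers": 0,"x": 0,"y": 0,"z": 0,"ax": 0,"ay": 0,"az": 0}

```text
t: 4.05
position: [0.441, -0.1728, 0.0039]
ee_rot: [-0.303, 3.126, -0.001]
ft_force: [0.1, -0.8, -0.3]
opening: 0.0384
finger_force: 0.0
```

>>> arm_command:
  steps:
    - {"fingers": 0,"x": 0,"y": 0,"z": 0,"ax": 0,"ay": 0,"az": 0}
    - {"fingers": 0,"x": 0,"y": 0,"z": 0,"ax": 0,"ay": 0,"az": 0}
    - {"fingers": 0,"x": 0,"y": 0,"z": 0,"ax": 0,"ay": 0,"az": 0}
    - {"fingers": 0,"x": 0,"y": 0,"z": 0,"ax": 0,"ay": 0,"az": 0}
    - {"fingers": 0,"x": 0,"y": 0,"z": 0,"ax": 0,"ay": 0,"az": 0}

```text
t: 4.47
position: [0.4411, -0.1728, 0.0042]
ee_rot: [-0.303, 3.126, -0.001]
ft_force: [-1.0, -0.1, 7.0]
opening: 0.0371
finger_force: 60.4
```

>>> arm_command:
  steps:
    - {"fingers": 0,"x": 0,"y": 0,"z": -20,"ax": 0,"ay": 0,"az": 0.017}
    - {"fingers": 0,"x": 0,"y": 0,"z": -40,"ax": 0,"ay": 0,"az": 0.017}
    - {"fingers": 0,"x": 0,"y": 0,"z": -40,"ax": 0,"ay": 0,"az": 0.017}
    - {"fingers": 0,"x": 0,"y": 0,"z": -40,"ax": 0,"ay": 0,"az": 0.017}
    - {"fingers": 0,"x": 0,"y": 0,"z": -40,"ax": 0,"ay": 0,"az": 0.017}

```text
t: 4.88
position: [0.4399, -0.1723, 0.1854]
ee_rot: [0.168, -3.137, -0.0]
ft_force: [1.3, -0.7, -0.8]
opening: 0.0369
finger_force: 60.3
```

```bash
python3 - <<'E'|tail -1
from n import *
delta([.3685,.3049,.184],.1053)
E
```

```text
t 4.8833 pos [ 0.4399 -0.1723  0.1854] toolyaw 0.10729758847585794 tilt [-0.0002  0.     -1.    ] tool delta mm [ 19.8993 482.1513   1.4028] az 0.001997588475857931
```

>>> arm_command:
  steps:
    - {"fingers": 0,"x": 4,"y": 40,"z": 0,"ax": 0,"ay": 0,"az": 0}
    - {"fingers": 0,"x": 4,"y": 40,"z": 0,"ax": 0,"ay": 0,"az": 0}
    - {"fingers": 0,"x": 4,"y": 40,"z": 0,"ax": 0,"ay": 0,"az": 0}
    - {"fingers": 0,"x": 4,"y": 40,"z": 0,"ax": 0,"ay": 0,"az": 0}
    - {"fingers": 0,"x": 4,"y": 40,"z": 0,"ax": 0,"ay": 0,"az": 0}

```text
t: 5.3
position: [0.3982, 0.0255, 0.1837]
ee_rot: [-0.168, 3.136, 0.0]
ft_force: [-0.1, 0.6, -1.1]
opening: 0.0367
finger_force: 60.3
```

>>> arm_command:
  steps:
    - {"fingers": 0,"x": 0,"y": 40,"z": 0,"ax": 0,"ay": 0,"az": 0}
    - {"fingers": 0,"x": 0,"y": 40,"z": 0,"ax": 0,"ay": 0,"az": 0}
    - {"fingers": 0,"x": 0,"y": 40,"z": 0,"ax": 0,"ay": 0,"az": 0}
    - {"fingers": 0,"x": 0,"y": 40,"z": 0,"ax": 0,"ay": 0,"az": 0}
    - {"fingers": 0,"x": 0,"y": 40,"z": 0,"ax": 0,"ay": 0,"az": 0}

```text
t: 5.72
position: [0.3767, 0.2249, 0.1837]
ee_rot: [-0.17, 3.136, 0.0]
ft_force: [0.5, -0.4, 0.2]
opening: 0.037
finger_force: 60.3
```

>>> arm_command:
  steps:
    - {"fingers": 0,"x": 0,"y": 40,"z": 0,"ax": 0,"ay": 0,"az": 0}
    - {"fingers": 0,"x": 0,"y": 40,"z": 0,"ax": 0,"ay": 0,"az": 0}
    - {"fingers": 0,"x": 0,"y": 0,"z": 20,"ax": 0,"ay": 0,"az": 0}
    - {"fingers": 0,"x": 0,"y": 0,"z": 30,"ax": 0,"ay": 0,"az": 0}
    - {"fingers": 0,"x": 0,"y": 0,"z": 30,"ax": 0,"ay": 0,"az": 0}

```text
t: 6.13
position: [0.3691, 0.3041, 0.1032]
ee_rot: [-0.173, 3.135, 0.002]
ft_force: [-0.2, 0.6, -1.5]
opening: 0.0366
finger_force: 60.5
```

```bash
python3 - <<'E'|tail -1
from n import *
delta([.3685,.3049,.0055],.1053)
w=arm.camera_info('wrist'); pickle.dump(w,open('w3.pkl','wb')); cv2.imwrite('pics/w3.png',arm.get_image('wrist')[...,::-1])
E
```

```text
t 6.1333 pos [0.3691 0.3041 0.1032] toolyaw 0.11045011942003147 tilt [ 0.0021  0.0016 -1.    ] tool delta mm [ 0.7438  0.7066 97.7447] az 0.005150119420031463
```

View pics/w3.png

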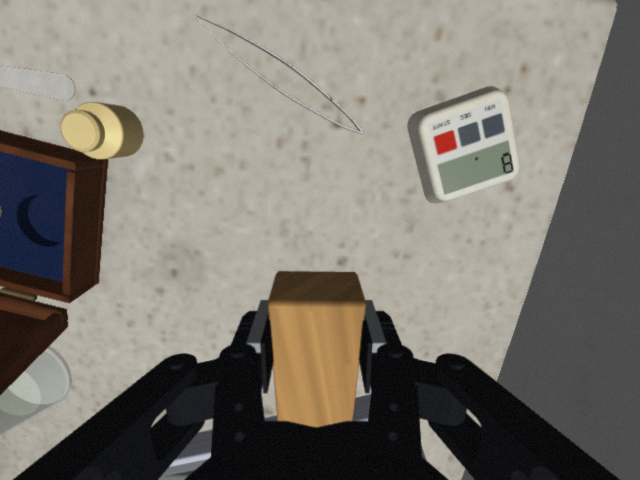

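The wedge sits straight in the grip, heel at (318,285), and the timer at (465,145) is clear. Next I'll lower it.

>>> arm_command:
  steps:
    - {"fingers": 0,"x": 0,"y": 0,"z": 30,"ax": 0,"ay": 0,"az": 0.005}
    - {"fingers": 0,"x": 0,"y": 0,"z": 30,"ax": 0,"ay": 0,"az": 0}
    - {"fingers": 0,"x": 0,"y": 0,"z": 25,"ax": 0,"ay": 0,"az": 0}
    - {"fingers": 0,"x": 0,"y": 0,"z": 12,"ax": 0,"ay": 0,"az": 0}
    - {"fingers": 0,"x": 0,"y": 0,"z": 0,"ax": 0,"ay": 0,"az": 0}

```text
t: 6.6
position: [0.3678, 0.3014, 0.005]
ee_rot: [0.161, -3.135, 0.003]
ft_force: [-0.1, -0.5, -0.2]
opening: 0.0369
finger_force: 61.9
```

```bash
python3 - <<'E'|tail -1
from n import *
delta([.3685,.3049,.0045],.1053); o=arm.get_obs(); print(o['position'],o['ft_force'])
E
```

```text
[0.3678 0.3014 0.005 ] [-0.054  -0.4588 -0.1723]
```

>>> arm_command:
  steps:
    - {"fingers": 0,"x": 0,"y": 0,"z": 0,"ax": 0,"ay": 0,"az": 0}
    - {"fingers": 0,"x": 0,"y": 0,"z": 0,"ax": 0,"ay": 0,"az": 0}
    - {"fingers": 0,"x": 0,"y": 0,"z": 0,"ax": 0,"ay": 0,"az": 0}
    - {"fingers": 0,"x": 0,"y": 0,"z": 0,"ax": 0,"ay": 0,"az": 0}
    - {"fingers": 0,"x": 0,"y": 0,"z": 0,"ax": 0,"ay": 0,"az": 0}

```text
t: 7.02
position: [0.3692, 0.3028, 0.007]
ee_rot: [-0.162, 3.137, 0.001]
ft_force: [-0.0, 0.2, 0.5]
opening: 0.0369
finger_force: 61.9
```

```bash
python3 - <<'E'|tail -2
from n import *
delta([.3685,.3049,.0045],.1053); o=arm.get_obs(); print(o['ft_force'])
E
```

```text
t 7.0167 pos [0.3692 0.3028 0.007 ] toolyaw 0.10316070529238218 tilt [ 0.0008  0.0007 -1.    ] tool delta mm [0.4743 2.186  2.4922] az -0.0021392947076178254
[-0.0241  0.207   0.4719]
```

>>> arm_command:
  steps:
    - {"fingers": 0,"x": 0,"y": 1,"z": 1,"ax": 0,"ay": 0,"az": 0}
    - {"fingers": 0,"x": 0,"y": 1,"z": 1,"ax": 0,"ay": 0,"az": 0}
    - {"fingers": 0,"x": 0,"y": 0,"z": 0.4,"ax": 0,"ay": 0,"az": 0}
    - {"fingers": 0,"x": 0,"y": 0,"z": 0,"ax": 0,"ay": 0,"az": 0}
    - {"fingers": 0,"x": 0,"y": 0,"z": 0,"ax": 0,"ay": 0,"az": 0}

```text
t: 7.43
position: [0.3685, 0.3044, 0.0038]
ee_rot: [0.162, -3.137, 0.0]
ft_force: [0.5, -0.0, -1.0]
opening: 0.037
finger_force: 61.9
```

>>> arm_command:
  steps:
    - {"fingers": 0,"x": 0,"y": 0,"z": 0,"ax": 0,"ay": 0,"az": 0}
    - {"fingers": 0,"x": 0,"y": 0,"z": 0,"ax": 0,"ay": 0,"az": 0}
    - {"fingers": 0,"x": 0,"y": 0,"z": 0.4,"ax": 0,"ay": 0,"az": 0}
    - {"fingers": 0,"x": 0,"y": 0,"z": 0,"ax": 0,"ay": 0,"az": 0}
    - {"fingers": 0,"x": 0,"y": 0,"z": 0,"ax": 0,"ay": 0,"az": 0}

```text
t: 7.85
position: [0.3686, 0.3045, 0.0035]
ee_rot: [-0.162, 3.137, 0.0]
ft_force: [-0.5, 0.5, -0.3]
opening: 0.0372
finger_force: 62.0
```

>>> arm_command:
  steps:
    - {"fingers": 0,"x": 0,"y": 0,"z": 0.5,"ax": 0,"ay": 0,"az": 0}
    - {"fingers": 0,"x": 0,"y": 0,"z": 0,"ax": 0,"ay": 0,"az": 0}
    - {"fingers": 0,"x": 0,"y": 0,"z": 0.4,"ax": 0,"ay": 0,"az": 0}
    - {"fingers": 0,"x": 0,"y": 0,"z": 0,"ax": 0,"ay": 0,"az": 0}
    - {"fingers": 0,"x": 0,"y": 0,"z": 0,"ax": 0,"ay": 0,"az": 0}

```text
t: 8.27
position: [0.3686, 0.3045, 0.0034]
ee_rot: [-0.162, 3.137, 0.0]
ft_force: [-2.4, -2.4, 10.2]
opening: 0.0372
finger_force: 63.3
```

>>> arm_command:
  steps:
    - {"fingers": 0,"x": 0,"y": 0,"z": -0.5,"ax": 0,"ay": 0,"az": 0}
    - {"fingers": 0,"x": -10,"y": 0,"z": 0,"ax": 0,"ay": 0,"az": 0}
    - {"fingers": 0,"x": -12,"y": 0,"z": 0,"ax": 0,"ay": 0,"az": 0}
    - {"fingers": 0,"x": -12,"y": 0,"z": 0,"ax": 0,"ay": 0,"az": 0}
    - {"fingers": 0,"x": -6,"y": 0,"z": 0,"ax": 0,"ay": 0,"az": 0}

```text
t: 8.68
position: [0.4096, 0.309, 0.0034]
ee_rot: [-0.162, 3.137, 0.001]
ft_force: [-3.7, -0.8, 8.3]
opening: 0.037
finger_force: 63.0
```

>>> arm_command:
  steps:
    - {"fingers": 0,"x": 0,"y": 0,"z": 0,"ax": 0,"ay": 0,"az": 0}
    - {"fingers": 0,"x": 0,"y": 0,"z": 0,"ax": 0,"ay": 0,"az": 0}
    - {"fingers": 0,"x": 0,"y": 0,"z": 0,"ax": 0,"ay": 0,"az": 0}
    - {"fingers": 0,"x": 0,"y": 0,"z": 0,"ax": 0,"ay": 0,"az": 0}
    - {"fingers": 0,"x": 0,"y": 0,"z": 0,"ax": 0,"ay": 0,"az": 0}

```text
t: 9.1
position: [0.4088, 0.309, 0.0035]
ee_rot: [-0.162, 3.136, 0.001]
ft_force: [3.3, 0.9, 4.3]
opening: 0.0367
finger_force: 62.4
```

```bash
cat > s.py <<'E'
from h import *
from scipy.spatial.transform import Rotation as Ro
np.set_printoptions(precision=4,suppress=True)
X=np.array([.9945,.1051]);Y=np.array([-.1051,.9945]);cab=np.array([.6462,.294])
o=arm.get_obs();p=o['position'][:2]-cab;R=Ro.from_rotvec(o['ee_rot']).as_matrix()
print('t',o['t'],'cabx,y mm',1000*p@X,1000*p@Y,'z',o['position'][2],'f push,lat,up',o['ft_force'][:2]@X,o['ft_force'][:2]@Y,o['ft_force'][2],'tau',o['torque'],'tilt',R[:2,2],'yaw',np.arctan2(-R[1,0],-R[0,0]))
E
python3 s.py
```

```text
t 9.1 cabx,y mm -234.48269093853347 39.82652029807286 z 0.0034697059938362043 f push,lat,up 3.3779753558270778 0.5548199271182604 4.3225718500640795 tau [ 0.0896 -0.4978 -0.0076] tilt [0.0013 0.0007] yaw 0.10342285935652373
```

>>> arm_command:
  steps:
    - {"fingers": 0,"x": -3,"y": 0,"z": -0.2,"ax": 0,"ay": 0,"az": 0}
    - {"fingers": 0,"x": -3,"y": 0,"z": 0,"ax": 0,"ay": 0,"az": 0}
    - {"fingers": 0,"x": -3,"y": 0,"z": 0,"ax": 0,"ay": 0,"az": 0}
    - {"fingers": 0,"x": -3,"y": 0,"z": 0,"ax": 0,"ay": 0,"az": 0}
    - {"fingers": 0,"x": -3,"y": 0,"z": 0,"ax": 0,"ay": 0,"az": 0}

```text
t: 9.52
position: [0.4195, 0.3095, 0.0034]
ee_rot: [0.163, -3.131, 0.0]
ft_force: [-10.3, -1.6, 17.3]
opening: 0.0369
finger_force: 64.1
```

>>> arm_command:
  steps:
    - {"fingers": 0,"x": -2,"y": 0,"z": 0,"ax": 0,"ay": 0,"az": 0}
    - {"fingers": 0,"x": -2,"y": 0,"z": 0,"ax": 0,"ay": 0,"az": 0}
    - {"fingers": 0,"x": -2,"y": 0,"z": 0,"ax": 0,"ay": 0,"az": 0}
    - {"fingers": 0,"x": -2,"y": 0,"z": 0,"ax": 0,"ay": 0,"az": 0}
    - {"fingers": 0,"x": -2,"y": 0,"z": 0,"ax": 0,"ay": 0,"az": 0}

```text
t: 9.93
position: [0.4294, 0.3105, 0.0034]
ee_rot: [0.163, -3.131, 0.0]
ft_force: [-10.1, -0.2, 16.5]
opening: 0.0367
finger_force: 64.0
```

>>> arm_command:
  steps:
    - {"fingers": 0,"x": -2,"y": 0,"z": 0,"ax": 0,"ay": 0,"az": 0}
    - {"fingers": 0,"x": -2,"y": 0,"z": 0,"ax": 0,"ay": 0,"az": 0}
    - {"fingers": 0,"x": -2,"y": 0,"z": 0,"ax": 0,"ay": 0,"az": 0}
    - {"fingers": 0,"x": -2,"y": 0,"z": 0,"ax": 0,"ay": 0,"az": 0}
    - {"fingers": 0,"x": -2,"y": 0,"z": 0,"ax": 0,"ay": 0,"az": 0}

```text
t: 10.35
position: [0.4389, 0.3115, 0.0034]
ee_rot: [0.164, -3.13, 0.0]
ft_force: [-11.4, -1.4, 18.7]
opening: 0.0367
finger_force: 64.2
```

```bash
python3 s.py; python3 - <<'E'
from h import *
cv2.imwrite('pics/sc3.png',cv2.resize(arm.get_image('scene')[...,::-1][145:275,225:345],None,fx=4.6,fy=4.6,interpolation=cv2.INTER_CUBIC))
E
```

```text
t 10.35 cabx,y mm -204.2865280588881 39.17506990458772 z 0.003422730294966387 f push,lat,up -11.45026675797813 -0.2064475076968684 18.65144859159784 tau [-0.4945  2.1264  0.0081] tilt [-0.0071 -0.0005] yaw 0.10448162816164697
```

View pics/sc3.png

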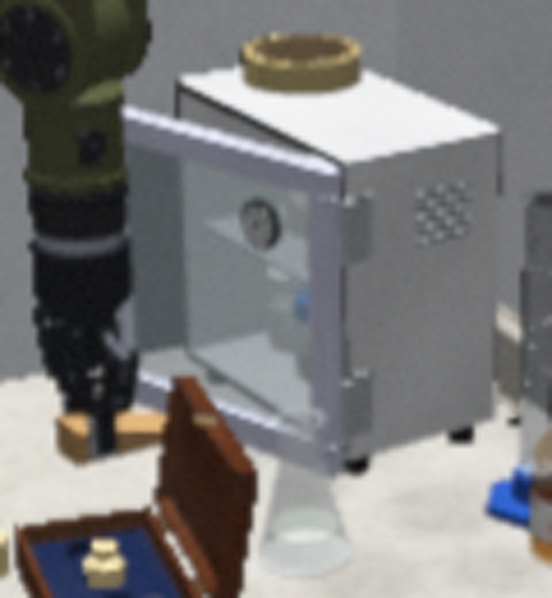

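The scene crop shows the wedge in the gripper at crop (110,432), aimed under the door, which is still ajar. The bench preload is hiding the push force, so I'll let go and push the heel with both finger tips instead.

>>> arm_command:
  steps:
    - {"fingers": 0,"x": 0,"y": 0,"z": -0.5,"ax": 0,"ay": 0,"az": 0}
    - {"fingers": 0,"x": 0,"y": 0,"z": 0,"ax": 0,"ay": 0,"az": 0}
    - {"fingers": 1,"x": 0,"y": 0,"z": 0,"ax": 0,"ay": 0,"az": 0}
    - {"fingers": 1,"x": 0,"y": 0,"z": 0,"ax": 0,"ay": 0,"az": 0}
    - {"fingers": 1,"x": 0,"y": 0,"z": 0,"ax": 0,"ay": 0,"az": 0}

```text
t: 10.82
position: [0.4426, 0.3118, 0.0033]
ee_rot: [0.162, -3.136, 0.001]
ft_force: [-0.3, 1.1, 0.1]
opening: 0.0716
finger_force: 0.0
```

>>> arm_command:
  steps:
    - {"fingers": 1,"x": 0,"y": 0,"z": 0,"ax": 0,"ay": 0,"az": 0}
    - {"fingers": 1,"x": 0,"y": 0,"z": 0,"ax": 0,"ay": 0,"az": 0}
    - {"fingers": 1,"x": 0,"y": 0,"z": -15,"ax": 0,"ay": 0,"az": 0}
    - {"fingers": 1,"x": 0,"y": 0,"z": -20,"ax": 0,"ay": 0,"az": 0}
    - {"fingers": 1,"x": 0,"y": 0,"z": -20,"ax": 0,"ay": 0,"az": 0}

```text
t: 11.23
position: [0.4425, 0.3116, 0.0587]
ee_rot: [0.162, -3.136, 0.002]
ft_force: [1.3, -0.0, 0.5]
opening: 0.0852
finger_force: 0.0
```

>>> arm_command:
  steps:
    - {"fingers": 0.24,"x": 14,"y": 0,"z": 0,"ax": 0,"ay": 0,"az": 0}
    - {"fingers": 0.24,"x": 14,"y": 0,"z": 0,"ax": 0,"ay": 0,"az": 0}
    - {"fingers": 0.24,"x": 12,"y": 0,"z": 0,"ax": 0,"ay": 0,"az": 0}
    - {"fingers": 0.24,"x": 0,"y": 0,"z": 0,"ax": 0,"ay": 0,"az": 0}
    - {"fingers": 0.24,"x": 0,"y": 0,"z": 0,"ax": 0,"ay": 0,"az": 0}

```text
t: 11.65
position: [0.4029, 0.3079, 0.0586]
ee_rot: [0.163, -3.137, 0.001]
ft_force: [0.2, -0.1, 0.8]
opening: 0.0258
finger_force: 0.0
```

```bash
python3 s.py; python3 - <<'E'
from h import *
print(arm.get_obs()['opening'])
w=arm.camera_info('wrist'); i=arm.get_image('wrist')[...,::-1]; cv2.imwrite('pics/w4.png',i)
import pickle; pickle.dump(w,open('w4.pkl','wb'))
E
```

```text
t 11.65 cabx,y mm -240.48885055340153 39.37573648041875 z 0.05863002540147916 f push,lat,up 0.2082090148351967 -0.09406624050311664 0.8262863837198459 tau [-0.0114  0.0015 -0.0387] tilt [-0.0002 -0.0004] yaw 0.10386529967262784
0.025841010535680043
```

View pics/w4.png

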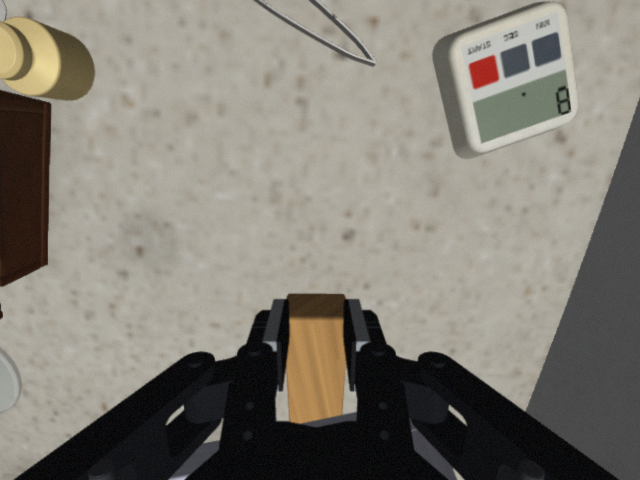

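The wrist view shows the wedge heel's top edge at (287–345,294), central and straight ahead of the fingers. I've now used all ten views and will go by numbers.

```bash
python3 - <<'E'
from h import *
import pickle
w=pickle.load(open('w4.pkl','rb'));X=np.array([.9945,.1051]);Y=np.array([-.1051,.9945]);cab=np.array([.6462,.294])
d=plane(w,[[288,294],[345,294]],.03)[:,:2]-cab; print(d@X,d@Y)
E
```

```text
[-0.23839058 -0.23835032] [0.02361887 0.05511839]
```

>>> arm_command:
  steps:
    - {"fingers": 0.24,"x": 3,"y": 0,"z": 10,"ax": 0,"ay": 0,"az": 0}
    - {"fingers": 0.24,"x": 0,"y": 0,"z": 15,"ax": 0,"ay": 0,"az": 0}
    - {"fingers": 0.24,"x": 0,"y": 0,"z": 15,"ax": 0,"ay": 0,"az": 0}
    - {"fingers": 0.24,"x": 0,"y": 0,"z": 10,"ax": 0,"ay": 0,"az": 0}
    - {"fingers": 0.24,"x": 0,"y": 0,"z": 0,"ax": 0,"ay": 0,"az": 0}

```text
t: 12.12
position: [0.399, 0.3065, 0.0061]
ee_rot: [0.161, -3.134, 0.004]
ft_force: [0.3, 0.4, 0.5]
opening: 0.0203
finger_force: 0.0
```

```bash
python3 s.py
```

```text
t 12.1167 cabx,y mm -244.54943191122862 38.372312660883786 z 0.006149038075441097 f push,lat,up 0.3141557599069065 0.41749005178220333 0.5092780047536849 tau [-0.0723  0.057   0.0371] tilt [-0.0033 -0.0025] yaw 0.10296516807069574
```

>>> arm_command:
  steps:
    - {"fingers": 0.24,"x": -2,"y": 0,"z": -1,"ax": 0,"ay": 0,"az": 0}
    - {"fingers": 0.24,"x": -3,"y": 0,"z": 0,"ax": 0,"ay": 0,"az": 0}
    - {"fingers": 0.24,"x": -3,"y": 0,"z": 0,"ax": 0,"ay": 0,"az": 0}
    - {"fingers": 0.24,"x": -3,"y": 0,"z": 0,"ax": 0,"ay": 0,"az": 0}
    - {"fingers": 0.24,"x": -3,"y": 0,"z": 0,"ax": 0,"ay": 0,"az": 0}

```text
t: 12.53
position: [0.4147, 0.3094, 0.0103]
ee_rot: [-0.162, 3.137, 0.001]
ft_force: [-3.0, 0.3, 1.8]
opening: 0.0204
finger_force: 1.3
```

>>> arm_command:
  steps:
    - {"fingers": 0.24,"x": -2,"y": 0,"z": 0,"ax": 0,"ay": 0,"az": 0}
    - {"fingers": 0.24,"x": -2,"y": 0,"z": 0,"ax": 0,"ay": 0,"az": 0}
    - {"fingers": 0.24,"x": -2,"y": 0,"z": 0,"ax": 0,"ay": 0,"az": 0}
    - {"fingers": 0.24,"x": -2,"y": 0,"z": 0,"ax": 0,"ay": 0,"az": 0}
    - {"fingers": 0.24,"x": -2,"y": 0,"z": 0,"ax": 0,"ay": 0,"az": 0}

```text
t: 12.95
position: [0.4241, 0.3102, 0.0098]
ee_rot: [0.162, -3.137, -0.0]
ft_force: [-3.6, -0.3, 2.3]
opening: 0.0204
finger_force: 2.1
```

```bash
python3 s.py
```

```text
t 12.95 cabx,y mm -219.20302056448392 39.43272103598304 z 0.009805654353116061 f push,lat,up -3.5819315692949396 0.12171073222924951 2.328951822752769 tau [0.0004 0.7976 0.0571] tilt [-0.0006 -0.    ] yaw 0.10333550917373001
```

```bash
cat > door.py <<'E'
from h import *
np.set_printoptions(precision=1,suppress=True)
X=np.array([.9945,.1051]);Y=np.array([-.1051,.9945]);cab=np.array([.6462,.294])
def pt(th,r,out,z):
    h=cab-.07*X-.125*Y
    a=Y*np.cos(th)-X*np.sin(th); n=-X*np.cos(th)-Y*np.sin(th)
    return np.r_[h+r*a+out*n,z]
E
python3 - <<'E'
from door import *
for n in('side','scene'):
    c=arm.camera_info(n); i=arm.get_image(n); cv2.imwrite(f'pics/{n}5.png',i[...,::-1])
    print(n,'tool',proj(c,[[.424,.31,.03],[.424,.31,.2],[.424,.31,.35]]).tolist())
    for th in(.26,.15,.05,0): print(th,proj(c,[pt(th,.25,.016,.02),pt(th,.25,.016,.24),pt(th,.25,.016,.254),pt(th,.1,.016,.254),pt(th,.01,.016,.254)]).tolist())
i=cv2.imread('pics/side5.png').astype(int)
for r in(200,225,250): print(r,i[r,120:190:2].mean(1).astype(int).tolist())
i=cv2.imread('pics/scene5.png').astype(int)
for col in(262,270,280,290): print(col,i[155:190,col].mean(1).astype(int).tolist())
E
```

```text
side tool [[177.1954307651886, 287.3306222456101], [172.31498380757645, 234.92855398794498], [167.85025480120837, 185.24168495891666]]
0.26 [[152.01101390850832, 282.1211761668476], [144.6316455214826, 215.1769575278639], [144.14969187959895, 210.69569411618397], [193.82684801640193, 202.103861075882], [222.0647202828813, 197.24553597088703]]
0.15 [[149.4919551778212, 278.4018333203867], [142.0980537025758, 212.0806960190563], [141.61541413985296, 207.64444604422266], [192.26182224529845, 201.00825874901926], [221.40199395742968, 197.21452770135593]]
0.05 [[148.09531246811724, 274.92608010602436], [140.73560289591094, 209.1913147213457], [140.25544330967, 204.79731900485802], [191.18285616664133, 199.95752555890112], [220.8188887777762, 197.16419538342979]]
0 [[147.7127504655688, 273.1680699674453], [140.38598789611433, 207.73134548349506], [139.9081035118337, 203.35878812262408], [190.76868822337622, 199.41644280780235], [220.53620616151528, 197.1312818458181]]
scene tool [[241.0958819548974, 236.2932009520935], [238.2550552391201, 191.28291715980447], [235.48439188667317, 148.23239
[... 1330 characters left out ...]
 28, 29, 127]
262 [126, 125, 127, 127, 129, 126, 125, 122, 121, 121, 122, 118, 125, 160, 219, 222, 166, 119, 114, 113, 110, 101, 88, 85, 86, 84, 84, 86, 83, 82, 81, 85, 82, 85, 83]
270 [122, 125, 126, 127, 130, 161, 217, 237, 239, 239, 206, 97, 68, 99, 113, 126, 182, 228, 213, 141, 118, 113, 110, 112, 116, 120, 123, 121, 122, 124, 120, 123, 121, 122, 120]
280 [118, 133, 149, 124, 93, 87, 90, 90, 108, 180, 233, 242, 243, 242, 237, 195, 80, 73, 109, 144, 205, 223, 181, 118, 109, 108, 107, 108, 115, 124, 122, 121, 109, 101, 112]
290 [76, 75, 75, 94, 98, 88, 83, 83, 85, 97, 169, 231, 242, 242, 242, 242, 241, 241, 240, 234, 186, 80, 101, 186, 230, 210, 127, 110, 107, 109, 111, 122, 138, 141, 135]
```

```bash
cat > ang.py <<'E'
from door import *
c=arm.camera_info('scene'); i=arm.get_image('scene').mean(2); pts=[]; gaps=[]
for col in range(258,294,2):
    p=plane  # predicted rows: strip between theta .3 and 0 lines
    lo=np.interp(col,[246,295],[168,182])-2; a=i[int(lo)-6:int(lo)+9,col]; 
    b=np.arange(len(a)); k=len(a)-1-np.argmax((a[::-1]>190)) # lowest bright
    s=slice(max(k-3,0),k+3); ww=np.clip(a[s]-130,0,None); pts.append([col,int(lo)-6+(b[s]*ww).sum()/ww.sum()])
pts=np.array(pts); P=plane(c,pts,.254)[:,:2]
vx,vy,x0,y0=cv2.fitLine(P.astype(np.float32),cv2.DIST_HUBER,0,.003,.001).ravel(); s=np.sign(vy); v=np.array([vx,vy])*s
print('theta',np.arctan2(-v@X,v@Y),'rows',pts[::3,1])
E
python3 ang.py; sed -i 's/^c=arm.*$/c=arm.camera_info("scene"); i=cv2.imread("pics\/scene1.png").astype(float).mean(2); pts=[]; gaps=[]/' ang.py; cp ang.py ang0.py; python3 ang0.py;  sed -i 's/^c=arm.*$/c=arm.camera_info("scene"); i=arm.get_image("scene").mean(2); pts=[]; gaps=[]/' ang.py; python3 s.py
```

```text
theta 0.18049878602457506 rows [168.1 170.2 172.2 174.2 176.3 178.4]
theta 0.28445930505562284 rows [170.8 172.2 174.  175.8 177.2 179.1]
t 13.1 cabx,y mm -218.75401375782658 39.45376131352284 z 0.009776701806656511 f push,lat,up -2.6466164040163673 0.12333522343855911 1.437106523081383 tau [-0.0039  0.4902  0.0786] tilt [ 0.0003 -0.    ] yaw 0.10310813939711011
```

>>> arm_command:
  steps:
    - {"fingers": 0.24,"x": -2,"y": 0,"z": 0,"ax": 0,"ay": 0,"az": 0}
    - {"fingers": 0.24,"x": -2,"y": 0,"z": 0,"ax": 0,"ay": 0,"az": 0}
    - {"fingers": 0.24,"x": -2,"y": 0,"z": 0,"ax": 0,"ay": 0,"az": 0}
    - {"fingers": 0.24,"x": -2,"y": 0,"z": 0,"ax": 0,"ay": 0,"az": 0}
    - {"fingers": 0.24,"x": -2,"y": 0,"z": 0,"ax": 0,"ay": 0,"az": 0}

```text
t: 13.52
position: [0.4341, 0.3112, 0.0097]
ee_rot: [0.162, -3.137, 0.0]
ft_force: [-6.1, 0.8, 3.1]
opening: 0.0203
finger_force: 2.7
```

>>> arm_command:
  steps:
    - {"fingers": 0.24,"x": -2,"y": 0,"z": 0,"ax": 0,"ay": 0,"az": 0}
    - {"fingers": 0.24,"x": -2,"y": 0,"z": 0,"ax": 0,"ay": 0,"az": 0}
    - {"fingers": 0.24,"x": -1,"y": 0,"z": 0,"ax": 0,"ay": 0,"az": 0}
    - {"fingers": 0.24,"x": -1,"y": 0,"z": 0,"ax": 0,"ay": 0,"az": 0}
    - {"fingers": 0.24,"x": 0,"y": 0,"z": 0,"ax": 0,"ay": 0,"az": 0}

```text
t: 13.93
position: [0.4396, 0.3118, 0.0097]
ee_rot: [0.162, -3.136, -0.0]
ft_force: [-5.6, -1.0, 4.0]
opening: 0.0204
finger_force: 3.1
```

```bash
python3 s.py; python3 ang.py
```

```text
t 13.9333 cabx,y mm -203.5486452309369 39.43120262427901 z 0.009679465082299492 f push,lat,up -5.632225607363661 -0.4576479237679046 3.9754776530755818 tau [0.0372 1.2343 0.1227] tilt [-0.0015  0.0001] yaw 0.10341339746234532
theta 0.10468168016097276 rows [165.8 168.3 170.7 172.9 175.4 178. ]
```

>>> arm_command:
  steps:
    - {"fingers": 0.24,"x": -1,"y": 0,"z": 0,"ax": 0,"ay": 0,"az": 0}
    - {"fingers": 0.24,"x": -2,"y": 0,"z": 0,"ax": 0,"ay": 0,"az": 0}
    - {"fingers": 0.24,"x": -2,"y": 0,"z": 0,"ax": 0,"ay": 0,"az": 0}
    - {"fingers": 0.24,"x": -2,"y": 0,"z": 0,"ax": 0,"ay": 0,"az": 0}
    - {"fingers": 0.24,"x": -1,"y": 0,"z": 0,"ax": 0,"ay": 0,"az": 0}

```text
t: 14.4
position: [0.4467, 0.3128, 0.0097]
ee_rot: [0.163, -3.134, -0.001]
ft_force: [-8.5, 0.3, 7.1]
opening: 0.0202
finger_force: 4.8
```

```bash
python3 s.py; python3 ang.py
```

```text
t 14.4 cabx,y mm -196.3963989207532 39.64229179888426 z 0.00965924120618614 f push,lat,up -8.427835094064699 1.1734582676155119 7.0808591541808905 tau [0.1995 1.9483 0.1329] tilt [-0.0031  0.0005] yaw 0.10387877160475227
theta 0.061390461937378855 rows [164.8 167.1 169.9 172.4 175.  177.6]
```

>>> arm_command:
  steps:
    - {"fingers": 0.24,"x": 3,"y": 0,"z": 0,"ax": 0,"ay": 0,"az": 0}
    - {"fingers": 0.24,"x": 3,"y": 0,"z": 0,"ax": 0,"ay": 0,"az": 0}
    - {"fingers": 0.24,"x": 0,"y": 0,"z": 4,"ax": 0,"ay": 0,"az": 0}
    - {"fingers": 0.24,"x": 0,"y": 0,"z": 0,"ax": 0,"ay": 0,"az": 0}
    - {"fingers": 0.24,"x": 0,"y": 0,"z": 0,"ax": 0,"ay": 0,"az": 0}

```text
t: 14.87
position: [0.4426, 0.312, 0.0056]
ee_rot: [-0.162, 3.137, -0.001]
ft_force: [0.9, 0.3, 0.4]
opening: 0.0206
finger_force: 0.0
```

```bash
python3 s.py; python3 ang.py
```

```text
t 14.8667 cabx,y mm -200.64128138078974 39.26436275826023 z 0.005552805422607297 f push,lat,up 0.8730121581097633 0.1704520925839256 0.4236672761283083 tau [0.0267 0.0564 0.0234] tilt [ 0.0005 -0.0003] yaw 0.10301613610599192
theta 0.06082338681755704 rows [164.8 167.1 169.8 172.4 175.  177.6]
```

>>> arm_command:
  steps:
    - {"fingers": 0.24,"x": -2,"y": 0,"z": 0,"ax": 0,"ay": 0,"az": 0}
    - {"fingers": 0.24,"x": -2,"y": 0,"z": 0,"ax": 0,"ay": 0,"az": 0}
    - {"fingers": 0.24,"x": -1,"y": 0,"z": 0,"ax": 0,"ay": 0,"az": 0}
    - {"fingers": 0.24,"x": -1,"y": 0,"z": 0,"ax": 0,"ay": 0,"az": 0}
    - {"fingers": 0.24,"x": -1,"y": 0,"z": 0,"ax": 0,"ay": 0,"az": 0}

```text
t: 15.33
position: [0.4468, 0.3126, 0.0055]
ee_rot: [0.163, -3.133, -0.001]
ft_force: [-9.5, -0.3, 7.6]
opening: 0.0205
finger_force: 5.1
```

```bash
python3 s.py; python3 ang.py
```

```text
t 15.3333 cabx,y mm -196.3109680342212 39.406808132748814 z 0.005528696495595273 f push,lat,up -9.49908398980191 0.686677356072667 7.640508805981212 tau [0.0525 2.0427 0.1687] tilt [-0.0046  0.0002] yaw 0.10395840389665577
theta 0.06183702000409832 rows [164.8 167.1 169.8 172.4 175.  177.6]
```

>>> arm_command:
  steps:
    - {"fingers": 0.24,"x": 0,"y": 0,"z": -0.5,"ax": 0,"ay": 0,"az": 0}
    - {"fingers": 0.24,"x": 0,"y": 0,"z": -0.5,"ax": 0,"ay": 0,"az": 0}
    - {"fingers": 0.24,"x": 0,"y": 0,"z": 0,"ax": 0,"ay": 0,"az": 0}
    - {"fingers": 0.24,"x": 0,"y": 0,"z": 0,"ax": 0,"ay": 0,"az": 0}
    - {"fingers": 0.24,"x": 0,"y": 0,"z": 0,"ax": 0,"ay": 0,"az": 0}

```text
t: 15.8
position: [0.447, 0.3123, 0.006]
ee_rot: [0.163, -3.133, 0.001]
ft_force: [-6.3, 0.4, -0.8]
opening: 0.0205
finger_force: 2.6
```

```bash
python3 s.py; python3 ang.py; python3 - <<'E'
from door import *
i=arm.get_image('scene').astype(int); cv2.imwrite('pics/sc6.png',i[...,::-1])
for col in(258,262,266,270,276,282,288): print(col,i[158:186,col].mean(1).astype(int).tolist())
E
```

```text
t 15.8 cabx,y mm -196.12756300167953 39.17174106894233 z 0.005978171334490755 f push,lat,up -6.215459108732485 1.028072990735838 -0.8188011128808459 tau [0.1102 1.1058 0.0912] tilt [-0.0039 -0.0005] yaw 0.10381806162005158
theta 0.058626953180894614 rows [164.7 167.1 169.7 172.3 175.  177.6]
258 [124, 126, 126, 124, 127, 138, 199, 216, 163, 113, 111, 110, 114, 114, 110, 107, 106, 109, 108, 105, 106, 108, 108, 110, 109, 108, 116, 118]
262 [127, 128, 127, 125, 122, 121, 134, 207, 236, 211, 141, 111, 109, 109, 110, 109, 106, 106, 106, 106, 106, 109, 112, 111, 113, 113, 114, 119]
266 [127, 126, 137, 201, 235, 207, 110, 77, 140, 212, 236, 211, 131, 110, 111, 109, 112, 116, 119, 121, 120, 120, 120, 119, 119, 119, 118, 119]
270 [126, 131, 163, 218, 237, 240, 239, 206, 97, 79, 166, 226, 235, 199, 120, 113, 111, 111, 113, 115, 121, 121, 119, 121, 121, 120, 120, 123]
276 [128, 179, 227, 235, 238, 240, 241, 242, 242, 238, 196, 83, 103, 202, 239, 223, 160, 114, 110, 108, 109, 110, 116, 121, 122, 119, 121, 121]
282 [130, 98, 85, 83, 84, 86, 135, 216, 242, 243, 243, 242, 237, 194, 86, 121, 204, 232, 206, 123, 108, 106, 108, 108, 116, 119, 120, 120]
288 [104, 110, 89, 86, 85, 86, 97, 168, 230, 243, 243, 242, 242, 242, 241, 233, 187, 94, 157, 221, 224, 180, 119, 106, 108, 108, 109, 116][ WARN:0@0.616] global loadsave.cpp:1063 imwrite_ Unsupported depth image for selected encoder is fallbacked to CV_8U.
```

>>> arm_command:
  steps:
    - {"fingers": 0.24,"x": -1,"y": 0,"z": -0.2,"ax": 0,"ay": 0,"az": 0}
    - {"fingers": 0.24,"x": -1,"y": 0,"z": -0.2,"ax": 0,"ay": 0,"az": 0}
    - {"fingers": 0.24,"x": -1,"y": 0,"z": -0.2,"ax": 0,"ay": 0,"az": 0}
    - {"fingers": 0.24,"x": -1,"y": 0,"z": -0.2,"ax": 0,"ay": 0,"az": 0}
    - {"fingers": 0.24,"x": 0,"y": 0,"z": 0,"ax": 0,"ay": 0,"az": 0}

```text
t: 16.32
position: [0.4508, 0.3127, 0.0066]
ee_rot: [0.163, -3.133, 0.001]
ft_force: [-5.7, 0.6, -2.2]
opening: 0.0202
finger_force: 2.6
```

```bash
python3 s.py; python3 ang.py
```

```text
t 16.3167 cabx,y mm -192.34999760352946 39.09434213960986 z 0.00659960412979186 f push,lat,up -5.6452304593207225 1.2289673219576787 -2.1929791252492845 tau [0.0665 1.1337 0.0866] tilt [-0.0045 -0.0007] yaw 0.10383031253019513
theta 0.0 rows [  nan 166.4 169.1 172.  174.7 177.4]ang.py:7: RuntimeWarning: invalid value encountered in scalar divide
  s=slice(max(k-3,0),k+3); ww=np.clip(a[s]-130,0,None); pts.append([col,int(lo)-6+(b[s]*ww).sum()/ww.sum()])
```

>>> arm_command:
  steps:
    - {"fingers": 0.24,"x": -1,"y": 0,"z": 0.1,"ax": 0,"ay": 0,"az": 0}
    - {"fingers": 0.24,"x": -1,"y": 0,"z": 0,"ax": 0,"ay": 0,"az": 0}
    - {"fingers": 0.24,"x": -1,"y": 0,"z": 0,"ax": 0,"ay": 0,"az": 0}
    - {"fingers": 0.24,"x": 0,"y": 0,"z": 0,"ax": 0,"ay": 0,"az": 0}
    - {"fingers": 0.24,"x": 0,"y": 0,"z": 0,"ax": 0,"ay": 0,"az": 0}

```text
t: 16.78
position: [0.4536, 0.3129, 0.0064]
ee_rot: [0.163, -3.133, 0.001]
ft_force: [-5.5, 0.7, -1.4]
opening: 0.0207
finger_force: 2.8
```

```bash
sed -i 's/range(258,294,2)/range(264,294,2)/' ang.py; python3 s.py; python3 ang.py
```

```text
t 16.7833 cabx,y mm -189.51905426037393 39.08012955453812 z 0.006418715769522607 f push,lat,up -5.34289671012107 1.309117567102947 -1.4128609532971321 tau [0.1229 1.1767 0.1106] tilt [-0.0047 -0.0008] yaw 0.1038693628705415
theta 0.02628821236344063 rows [166.  168.8 171.6 174.3 177.3]
```

>>> arm_command:
  steps:
    - {"fingers": 0.24,"x": -1,"y": 0,"z": 0,"ax": 0,"ay": 0,"az": 0}
    - {"fingers": 0.24,"x": -1,"y": 0,"z": 0,"ax": 0,"ay": 0,"az": 0}
    - {"fingers": 0.24,"x": 0,"y": 0,"z": 0,"ax": 0,"ay": 0,"az": 0}
    - {"fingers": 0.24,"x": 0,"y": 0,"z": 0,"ax": 0,"ay": 0,"az": 0}
    - {"fingers": 0.24,"x": 0,"y": 0,"z": 0,"ax": 0,"ay": 0,"az": 0}

```text
t: 17.25
position: [0.4555, 0.3132, 0.0064]
ee_rot: [0.163, -3.132, 0.001]
ft_force: [-5.7, 0.2, -1.6]
opening: 0.0206
finger_force: 2.9
```

```bash
python3 s.py; python3 ang.py
```

```text
t 17.25 cabx,y mm -187.6134289939818 39.14212571523486 z 0.006416878636587679 f push,lat,up -5.672959481241977 0.7751320882939057 -1.5610599957257374 tau [0.1995 1.1994 0.0866] tilt [-0.0048 -0.0007] yaw 0.10399835600873063
theta 0.013749066921177031 rows [165.8 168.4 171.4 174.2 177.2]
```

>>> arm_command:
  steps:
    - {"fingers": 0.24,"x": -0.8,"y": 0,"z": 0,"ax": 0,"ay": 0,"az": 0}
    - {"fingers": 0.24,"x": -0.7,"y": 0,"z": 0,"ax": 0,"ay": 0,"az": 0}
    - {"fingers": 0.24,"x": 0,"y": 0,"z": 0,"ax": 0,"ay": 0,"az": 0}
    - {"fingers": 0.24,"x": 0,"y": 0,"z": 0,"ax": 0,"ay": 0,"az": 0}
    - {"fingers": 0.24,"x": 0,"y": 0,"z": 0,"ax": 0,"ay": 0,"az": 0}

```text
t: 17.72
position: [0.4568, 0.3133, 0.0064]
ee_rot: [0.163, -3.132, 0.001]
ft_force: [-6.7, 1.3, -1.2]
opening: 0.0205
finger_force: 3.1
```

```bash
python3 s.py; python3 ang.py
```

```text
t 17.7167 cabx,y mm -186.27756177570268 39.143035454407446 z 0.006386241751166973 f push,lat,up -6.474567819630714 2.0161973601116707 -1.2150740736392809 tau [0.1232 1.2797 0.1397] tilt [-0.0051 -0.0007] yaw 0.10407567383162432
theta 0.0019311346529276878 rows [165.6 168.2 171.2 174.1 177.2]
```

>>> arm_command:
  steps:
    - {"fingers": 0.24,"x": -0.5,"y": 0,"z": 0,"ax": 0,"ay": 0,"az": 0}
    - {"fingers": 0.24,"x": -0.5,"y": 0,"z": 0,"ax": 0,"ay": 0,"az": 0}
    - {"fingers": 0.24,"x": 0,"y": 0,"z": 0,"ax": 0,"ay": 0,"az": 0}
    - {"fingers": 0.24,"x": 0,"y": 0,"z": 0,"ax": 0,"ay": 0,"az": 0}
    - {"fingers": 0.24,"x": 0,"y": 0,"z": 0,"ax": 0,"ay": 0,"az": 0}

```text
t: 18.18
position: [0.4571, 0.3133, 0.0062]
ee_rot: [0.163, -3.131, 0.001]
ft_force: [-8.1, 0.7, 0.0]
opening: 0.0204
finger_force: 3.8
```

```bash
python3 s.py; python3 ang.py
```

```text
t 18.1833 cabx,y mm -186.01585864462507 39.11513656060474 z 0.006177815112038916 f push,lat,up -7.9907790368253755 1.522538993748417 0.03649850648009001 tau [0.2233 1.6403 0.0718] tilt [-0.0064 -0.0008] yaw 0.1043193762647593
theta 0.0028626323439570607 rows [165.6 168.1 171.2 174.1 177.2]
```

>>> arm_command:
  steps:
    - {"fingers": 0.24,"x": -0.5,"y": 0,"z": -0.1,"ax": 0,"ay": 0,"az": 0}
    - {"fingers": 0.24,"x": -0.5,"y": 0,"z": -0.1,"ax": 0,"ay": 0,"az": 0}
    - {"fingers": 0.24,"x": -0.5,"y": 0,"z": -0.1,"ax": 0,"ay": 0,"az": 0}
    - {"fingers": 0.24,"x": 0,"y": 0,"z": 0,"ax": 0,"ay": 0,"az": 0}
    - {"fingers": 0.24,"x": 0,"y": 0,"z": 0,"ax": 0,"ay": 0,"az": 0}

```text
t: 18.65
position: [0.4574, 0.3132, 0.0061]
ee_rot: [0.164, -3.129, 0.001]
ft_force: [-10.5, 0.5, -0.6]
opening: 0.0201
finger_force: 5.0
```

```bash
python3 s.py
```

```text
t 18.65 cabx,y mm -185.70908021371648 38.92682153764605 z 0.006130958514765635 f push,lat,up -10.392820332501723 1.64638081234343 -0.6079350606946634 tau [0.2025 2.0687 0.1662] tilt [-0.0085 -0.0012] yaw 0.1045987650783577
```

>>> arm_command:
  steps:
    - {"fingers": 0.24,"x": -0.5,"y": 0,"z": -0.1,"ax": 0,"ay": 0,"az": 0}
    - {"fingers": 0.24,"x": -0.5,"y": 0,"z": -0.1,"ax": 0,"ay": 0,"az": 0}
    - {"fingers": 0.24,"x": 0,"y": 0,"z": 0,"ax": 0,"ay": 0,"az": 0}
    - {"fingers": 0.24,"x": 0,"y": 0,"z": 0,"ax": 0,"ay": 0,"az": 0}
    - {"fingers": 0.24,"x": 0,"y": 0,"z": 0,"ax": 0,"ay": 0,"az": 0}

```text
t: 19.07
position: [0.4579, 0.3131, 0.0062]
ee_rot: [0.164, -3.128, 0.001]
ft_force: [-11.5, 0.7, -0.7]
opening: 0.0206
finger_force: 5.5
```

```bash
python3 s.py;python3 ang.py
```

```text
t 19.0667 cabx,y mm -185.2287180792373 38.825738281506645 z 0.006172914763098503 f push,lat,up -11.319987405049744 1.872060980190015 -0.7091734103179378 tau [0.1666 2.2978 0.1639] tilt [-0.0094 -0.0014] yaw 0.10471928226182764
theta 0.002667245607159289 rows [165.5 168.1 171.1 174.1 177.1]
```

>>> arm_command:
  steps:
    - {"fingers": 0.24,"x": -0.4,"y": 0,"z": 0,"ax": 0,"ay": 0,"az": 0}
    - {"fingers": 0.24,"x": -0.4,"y": 0,"z": 0,"ax": 0,"ay": 0,"az": 0}
    - {"fingers": 0.24,"x": 0,"y": 0,"z": 0,"ax": 0,"ay": 0,"az": 0}
    - {"fingers": 0.24,"x": 0,"y": 0,"z": 0,"ax": 0,"ay": 0,"az": 0}
    - {"fingers": 0.24,"x": 0,"y": 0,"z": 0,"ax": 0,"ay": 0,"az": 0}

```text
t: 19.53
position: [0.4584, 0.3132, 0.006]
ee_rot: [0.164, -3.127, 0.001]
ft_force: [-12.9, 1.0, -0.7]
opening: 0.0204
finger_force: 5.9
```

```bash
python3 s.py
```

```text
t 19.5333 cabx,y mm -184.7931138641239 38.80319808479095 z 0.006048350424447492 f push,lat,up -12.6767720772625 2.3635840099693106 -0.7348131817840148 tau [0.1999 2.4251 0.1264] tilt [-0.01   -0.0014] yaw 0.10483672124508024
```

>>> arm_command:
  steps:
    - {"fingers": 0.24,"x": 2,"y": 0,"z": 0,"ax": 0,"ay": 0,"az": 0}
    - {"fingers": 0.24,"x": 3,"y": 0,"z": 0,"ax": 0,"ay": 0,"az": 0}
    - {"fingers": 0.24,"x": 10,"y": 0,"z": 0,"ax": 0,"ay": 0,"az": 0}
    - {"fingers": 0.24,"x": 15,"y": 0,"z": 0,"ax": 0,"ay": 0,"az": 0}
    - {"fingers": 0.24,"x": 10,"y": 0,"z": 0,"ax": 0,"ay": 0,"az": 0}

```text
t: 19.95
position: [0.4235, 0.3101, 0.0082]
ee_rot: [-0.162, 3.137, 0.0]
ft_force: [0.4, -0.3, -0.5]
opening: 0.0206
finger_force: 0.0
```

>>> arm_command:
  steps:
    - {"fingers": 0.24,"x": 0,"y": 0,"z": -5,"ax": 0,"ay": 0,"az": 0}
    - {"fingers": 0.24,"x": 0,"y": 0,"z": -15,"ax": 0,"ay": 0,"az": 0}
    - {"fingers": 0.24,"x": 0,"y": 0,"z": -20,"ax": 0,"ay": 0,"az": 0}
    - {"fingers": 0.24,"x": 0,"y": 0,"z": -10,"ax": 0,"ay": 0,"az": 0}
    - {"fingers": 0.24,"x": 0,"y": 0,"z": 0,"ax": 0,"ay": 0,"az": 0}

```text
t: 20.37
position: [0.4265, 0.3117, 0.0609]
ee_rot: [-0.162, 3.132, 0.005]
ft_force: [1.0, -0.0, 0.7]
opening: 0.0205
finger_force: 0.0
```

```bash
python3 s.py;python3 ang.py; python3 - <<'E'
from h import *
w=arm.camera_info('wrist'); i=arm.get_image('wrist')[...,::-1]; cv2.imwrite('pics/w9.png',i)
m=cv2.inRange(cv2.cvtColor(i,cv2.COLOR_BGR2HSV),(8,80,60),(24,255,255))
m[:250]=0;m[:,:230]=0;m[:,420:]=0
k=max(cv2.findContours(m,0,2)[0],key=cv2.contourArea);print(cv2.contourArea(k),cv2.boundingRect(k))
x,y,ww,h=cv2.boundingRect(k); cab=np.array([.6462,.294]);X=np.array([.9945,.1051])
print((plane(w,[[x+ww/2,y]],0)[:,:2]-cab)@X)
E
```

```text
t 20.3667 cabx,y mm -216.59005635594127 40.73570356107076 z 0.06093055502566454 f push,lat,up 1.0026185776321221 -0.10598396581155091 0.69177926609629 tau [ 0.0546 -0.0613  0.0289] tilt [0.0049 0.0032] yaw 0.1030644026569107
theta 0.0024856921496666713 rows [165.5 168.1 171.2 174.1 177.1]
4190.0 (289, 330, 59, 98)
[-0.17301088]
```

```bash
python3 -c "
from station import arm
print(arm.sign_off())"
```

```text
the job is handed in; nothing more can be done
None
```

The job is handed in: the wedge holds the door shut with the gripper clear (camera reads about 0.003 rad after letting go), and the last push of about 12.7 N implies a squeeze of roughly 7–10 N. That squeeze is worked out, not measured, and the sign-off gave no verdict.

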